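Set up the bench lathe for turning between chuck and centre

TASK

Get the lathe ready to turn the bar that is already gripped in its chuck, using only your fingertips to push. First push the tailstock along the bed until its centre is fully home in the end of the bar, then push the tall clamp lever behind the tailstock all the way over towards the headstock to lock it, and last push the raised chuck guard down until it is fully shut over the chuck. Do not grip or pick up anything, do not clamp before the tailstock is home, and leave the tools and other things lying about where they are.

Things in the scene. Friction and masses are not known exactly. Their poses are not given: they have to be found in the camera images.
- lathe: A bench lathe, cream painted, bolted to the bench in a chip tray 330 x 840 mm. Origin on the bench top under the spindle line. Its x axis points to the rear, away from the operator; y runs along the bed to the headstock (operator's left); z up. The spindle line is parallel to y at x = 0, 185 mm above the bench. Bed top 95 mm high. The carriage sits at y -35 to 85 mm.
- tailstock (a joint): Slide of the tailstock along the bed, m. 0: home, the live centre seated in the bar's end against a firm stop; it grows as the tailstock stands farther away to the operator's right (lathe -y), at most 0.155. It is stiff to slide (about 6 N) and stays where it is left.
- wheel_face (a point): Centre of the flat right-hand face (looking to lathe -y) of the tailstock's black hand wheel, 185 mm above the bench; axes as the lathe's. The wheel is 80 mm in diameter, 15 mm thick and does not turn. A crank pin 12 mm thick sticks 32 mm out of the face, 29 mm straight below its centre. Pushing the face towards lathe +y slides the tailstock.
- centre_tip (a point): Point of the tailstock's live centre, on the spindle line; axes as the lathe's. With the tailstock home it is 4 mm inside the end of the bar.
- clamp_lever (a joint): Angle of the tailstock's clamp lever, rad. 0: leaning right, away from the headstock (free); it grows as the lever swings over the top towards the headstock, to a firm stop at 1.0 (clamped). It is upright at 0.45. About 2.5 N at the ball moves it, and it stays where it is left.
- lever_ball (a point): Centre of the black ball knob, 26 mm in diameter, on the end of the clamp lever (10 mm round rod, 135 mm from pivot to ball). The lever rises on the tailstock's rear side, 66 mm behind the spindle line; the ball is 240 to 260 mm above the bench and moves with the tailstock. Push it towards lathe +y.
- lever_pivot (a point): Pivot of the clamp lever, on the rod's centre line, 125 mm above the bench; the lever turns in the lathe's y-z plane about the lathe's x direction.
- guard (a joint): Opening angle of the chuck guard, rad. 0: shut over the chuck, against a firm stop; it grows as the guard's front edge swings up and to the rear, at most 1.25. The hinge is stiff: about 2 to 4 N on the front half moves it, and it stays where it is left.
- guard_hinge (a point): Middle of the guard's hinge line, 62 mm behind the spindle line, 205 mm above the bench; the line runs along lathe y. The guard is a grey sheet-metal half cylinder, 100 mm long along the hinge, 68 mm outer radius; shut, it lies round the spindle line from the hinge over the top and down to the front.
- guard_front (a point): Point on the guard's outer face, mid-length, on the upper front of the curve, 117 mm from guard_hinge; a good place to push. With the guard shut it is 52 mm in front of the spindle line and 44 mm above it, and the face there looks to the front and 40 degrees up. Axes turn with the guard (as the lathe's when shut).
- chuck_key: T-shaped chuck key, 68 x 75 mm, 14 mm thick, lying in the parts tray on top of the headstock. Leave alone.
- swarf_brush: Brush 170 mm long lying in the chip tray in front of the bed's right part. Leave alone.
- oil_bottle: White oil bottle, 42 mm in diameter, 115 mm high, standing in the chip tray behind the bed's right part. Leave alone.
- drill_chuck: Drill chuck, 37 mm in diameter, 95 mm high with its arbor up, standing in the chip tray behind the bed. Leave alone.
- caliper: Caliper, 230 mm long, lying on the bench at the left in front of the lathe. Leave alone.
- spanner: Spanner, 140 mm long, lying on the bench at the right in front of the lathe. Leave alone.
- steel_rule: Steel rule, 150 x 26 mm, lying in the chip tray in front of the bed's middle. Leave alone.
- parts_pot: Aluminium pot, 64 mm in diameter, 70 mm high, standing in the chip tray behind the chuck. Leave alone.
- headstock_top (a point): Middle of the headstock's top, 275 mm above the bench, with a shallow parts tray (rim 10 mm high). The headstock and its gear cover reach from 100 mm on the chuck's side of this point (lathe -y) to 135 mm on the other, and 73 mm to front and rear; a lower control panel (250 mm high) reaches 125 mm to the front. Axes as the lathe's.
- bar_end (a point): Centre of the free end of the 25 mm aluminium bar gripped in the chuck, on the spindle line; axes as the lathe's. The chuck, 80 mm in diameter, begins 80 mm to the left (lathe +y) of it and is 85 mm long with its jaws.
- tool_post_top (a point): Top of the square tool post (46 mm square, 205 mm high) on the carriage, in front of the bar; its small handle reaches 35 mm to the front right and 223 mm high. Nothing to do here; keep clear. Axes as the lathe's.
- guard_lip (a point): Middle of the guard's free front edge (sheet 3 mm thick, 100 mm long along lathe y), 131 mm from guard_hinge. With the guard shut it is 67 mm in front of the spindle line and level with it. Axes turn with the guard (as the lathe's when shut). It is pushed, not gripped.

How it is judged:
On the way, in this order (a step that is already met when the one before it is completed fails the run):
1. the tailstock is pushed home, its centre seated in the bar (value of joint tailstock below 0.003 m), for 0.2 s.
2. the clamp lever is pushed all the way over (value of joint clamp_lever above 0.93 rad and value of joint tailstock below 0.003 m), for 0.2 s.
3. the chuck guard is pushed fully shut (value of joint guard below 0.05 rad), for 0.2 s.
At the end, for the whole second after the job is handed in: The tailstock is within 3 mm of home, the clamp lever within 0.07 rad of its stop, and the guard within 0.05 rad of shut; the chuck key, oil bottle and drill chuck are at rest (all of step 2 and value of joint guard below 0.05 rad and linear speed of each of chuck_key, oil_bottle, drill_chuck below 0.02 m/s); the robot touches nothing.
It fails at once if the clamp lever is swung over before the tailstock is home (value of joint clamp_lever above 0.5 rad and value of joint tailstock above 0.006 m).
It fails at once if the lever's ball, the hand wheel's rim or the guard's front edge is taken between the fingers (distance between the grasp point and lever_ball below 0.012 m or (distance between the grasp point and wheel_face below 0.05 m and y of the grasp point in the frame of wheel_face between 0.001 and 0.014 m) or (x of the grasp point in the frame of guard_lip between -0.004 and 0.004 m and y of the grasp point in the frame of guard_lip between -0.05 and 0.05 m and z of the grasp point in the frame of guard_lip between -0.012 and 0.012 m)).
It fails at once if a tool or other bystander is lifted, carried or pushed more than 30 mm from its place (distance of any of chuck_key, swarf_brush, oil_bottle, drill_chuck, caliper, spanner, steel_rule, parts_pot from where it was at the start of the episode above 0.03 m).
It fails at once if a standing bottle, drill chuck or pot is knocked over (angle between any of oil_bottle, drill_chuck, parts_pot's own z axis and vertical above 0.6 rad).
It also fails if it takes over 64 s, if anything falls off the work surface, if the arm or the gripper's body presses on something with over 40 N, if the wrist force passes 120 N, or if a joint passes its speed limit or range.

ROBOT

A 6-joint arm with a two-finger parallel gripper is mounted at the origin on the work surface. World frame = base frame: x ahead of the robot, y to its left, z up, the work surface at z = 0. Lengths are in m, angles in rad, forces in N, time in s.
With the tool pointing down it reaches from about 0.3 to 0.775 m from the base axis. Payload 14.6 kg.
Tool frame: the origin (TCP) lies at the very end of the fingers, on their centre line; the grasp point (between the pads) lies 19 mm behind it (pinch_z is the distance from the TCP to the grasp point, in m); z points along the fingers, y is the direction in which the jaws open and shut (so a half turn about z gives the same grasp; the last joint's range is limited). The gripper opens to 94 mm and grips with 3 to 60 N. Pads are 16 mm wide; open, the fingers measure 119 mm over their backs; the gripper's body (75 mm by 177 mm) begins 78 mm behind the grasp point.
Start: joints at [-1.388, 0.3, 1.521, -0, 1.321, -0.067], TCP at [0.136, -0.533, 0.205] pointing down, gripper open.
Joint ranges: [-3.03, 3.03], [-0.79, 2.21], [0.23, 2.52], [-1.04, 4.18], [0, 3.07], [-2.55, 2.55]. Speed limits (rad/s): [2.22, 2.22, 2.57, 3.14, 3.14, 3.14].

INTERFACE

Orientations are given as [roll, pitch, yaw] about the fixed x, y, z axes, in that order (R = Rz(yaw) Ry(pitch) Rx(roll)).
In Python, from station import get_obs, camera, hand_in, pinch_z gives the robot as it stands.
- The arm moves only by the tool servo_tool, never from a script. Its argument "moves" is a list that holds one entry, the list of rows, each a list of 7 numbers: the turn, a rotation vector about the tool's x, y, z normalised to -1 to 1, where 1 is pi/2 rad, then the shift along the tool's x, y, z normalised to -1 to 1, where 1 is 500 mm, then the closure, from 0 (fully open) to 1 (shut). In form: [[[rx, ry, rz, x, y, z, hand], ...]]. A call has 1 to 12 rows; each row is the pose to reach, as a shift and turn from the pose measured when the call began, along the tool's axes at that moment; what a row does not reach only later rows make up. A row lasts 1/12 s, in which the tool goes at most 41.7 mm and 7.16 degrees, less where a joint would pass 70% of its speed; a pose out of reach is approached as far as the arm can. A call with a number of a shift or a turn outside -1 to 1 is refused whole. A call with a gripper value outside its range is refused whole. The fingers move at their own pace and stop on an object; "squeeze" is the grip in N (left out, the last holds). Time passes only in rows, so rows that repeat a pose let the fingers close. It gives the time, the measured TCP pose, the force and the opening at its end, in the units of the state.
- get_obs(): the state, without advancing time (a new reading comes with each control period).
- camera(name): name is "side" or "top" or "wrist"; returns a dict with "color" (400x640x3 uint8, red, green, blue), "intrinsics" (3x3 intrinsics, pixels), "rvec" (rotation vector, rad) and "tvec" (3), from world to camera coordinates, as OpenCV has them. Camera axes: x right, y down, z forward; pixel columns grow to the right and rows downward; lengths in m; the calibration is good to about 2 mm. The wrist camera is an equidistant fisheye: a pixel r from the principal point sees the ray r / f radians off the axis. A picture is of the moment at which its call begins. There is no depth.
- hand_in(): hands the job in, once; it reports no verdict.
The state is a dict: "time_s": time; "qpos": joint angles; "joint_vel": joint speeds; "tau": joint torques, N m; "ee_pos": TCP position; "eef_rot": TCP orientation; "force": force on the tool from outside, world axes, zero at the start; "moment": the same for the moment, N m; "grip_width": finger opening in m.
Only numpy, scipy, OpenCV 4.12 (cv2) and the standard library are available. Lean on these libraries where they do the work, as an engineer would, in place of code of your own. Each camera call takes 0.05 s, during which the arm holds its last target.

## Working session

There is one attempt and no reset: what is moved stays moved. The work goes in short steps, Python scripts to look and compute and a tool call to move; the robot and the scene stay as the last step left them, time stands still between calls to the robot, and variables do not carry over. Pictures are saved under pics/ and viewed, and the job is handed in when it is done.

Besides the shell and the picture viewer there is one more tool, called after "Emit:" by a JSON object that holds its "method" and its "body", one argument or row to a line. servo_tool: Moves the arm, as the interface text tells. Scaled input: -1 to 1 covers 500 mm each way for a shift and pi/2 rad each way for a turn. Its arguments: {"type":"object","properties":{"moves":{"type":"array"},"squeeze":{"type":"number"}},"required":["moves"]}

```bash
mkdir -p pics; ls
python3 - <<'E'
from station import get_obs, camera, pinch_z
import cv2,pickle
print(get_obs(),pinch_z)
d={}
for n in ["side","top","wrist"]:
    c=camera(n); d[n]=c
    cv2.imwrite(f"pics/{n}0.png",c["color"][:,:,::-1])
    print(n,c["intrinsics"],c["rvec"],c["tvec"])
pickle.dump(d,open("cams0.pkl","wb"))
E
```

```text
pics
{'time_s': 0.0, 'qpos': array([-1.38762754e+00,  3.00500046e-01,  1.52161764e+00, -3.66121500e-07,
        1.32067674e+00, -6.65878715e-02]), 'joint_vel': array([-6.01131866e-04,  9.86157822e-04,  1.11834890e-04, -2.90188417e-04,
        9.90703240e-05, -9.62769523e-04]), 'tau': array([ 3.90468820e-03, -5.31803226e+01, -3.52733839e+01,  7.09769432e-02,
        2.43294309e-02, -9.81603193e-05]), 'ee_pos': array([ 0.13589623, -0.53266525,  0.20485498]), 'eef_rot': array([-3.14039352e+00, -7.96108170e-05,  2.49756699e-01]), 'force': array([0.21967803, 0.74604886, 0.03331032]), 'moment': array([-0.02302032,  0.0360273 , -0.01973194]), 'grip_width': 0.09396062170363213} 0.0188
side [[488.03063095   0.         312.67905431]
 [  0.         488.03063095 199.71748033]
 [  0.           0.           1.        ]] [ 2.05832958 -0.54569587  0.32040252] [-0.41867305  0.29958018  1.41762094]
top [[516.2241531    0.         312.89451979]
 [  0.         516.2241531  205.40652769]
 [  0.           0.           1.        ]] [ 2.16414199 -2.12391822  0.13690898] [0.03515666 0.51724709 1.40206822]
wrist [[309.70691629   0.         319.48977968]
 [  0.         309.70691629 199.42589332]
 [  0.           0.           1.        ]] [-2.32624378  1.80885545  0.2164616 ] [-0.54911285 -0.02502061  0.38985506]
```

View pics/side0.png

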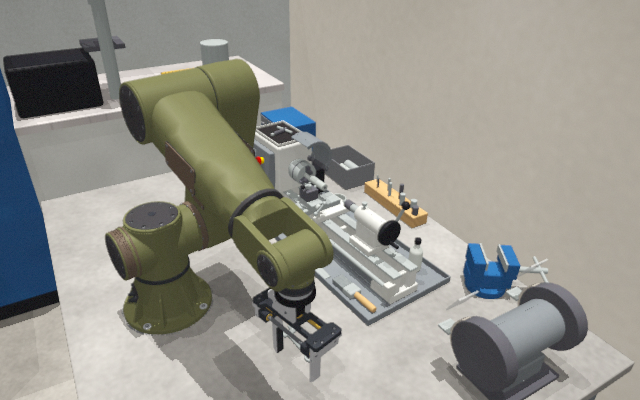

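View pics/top0.png

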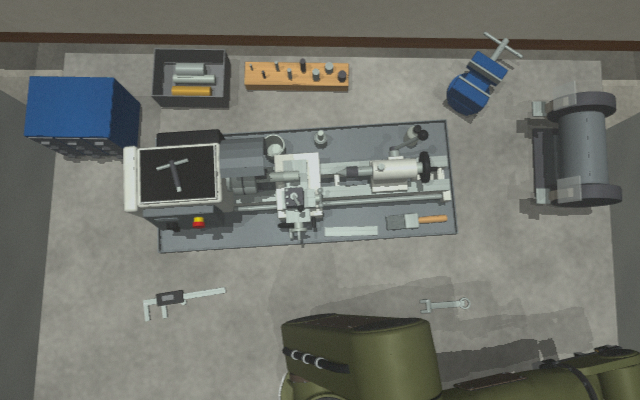

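View pics/wrist0.png

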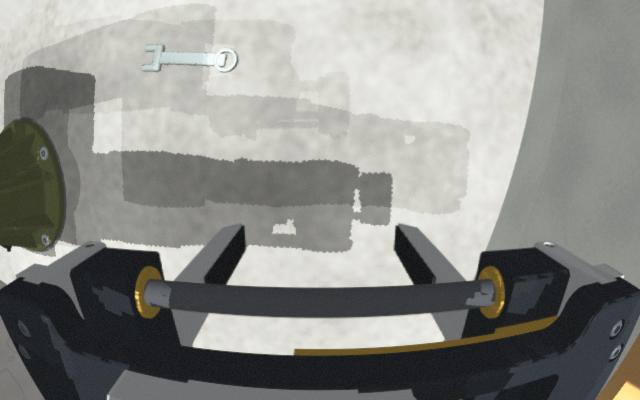

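The lathe lies across the bench ahead of the arm: hand wheel near top (425,166), lever ball near (420,133), guard near (243,157). I'll enlarge these for reading.

```bash
cat > h.py <<'E'
import numpy as np,cv2
def P(c):
    R,_=cv2.Rodrigues(np.array(c["rvec"],float).reshape(3)); return R,np.array(c["tvec"],float).reshape(3),np.array(c["intrinsics"])
def ray(c,u,v,fish=False):
    R,t,K=P(c); x=(u-K[0,2])/K[0,0]; y=(v-K[1,2])/K[1,1]
    if fish:
        r=np.hypot(x,y); d=np.array([np.sin(r)*x/r,np.sin(r)*y/r,np.cos(r)]) if r>1e-9 else np.array([0,0,1.])
    else: d=np.array([x,y,1.])
    d=R.T@d; return -R.T@t,d/np.linalg.norm(d)
def atz(c,u,v,z,fish=False):
    o,d=ray(c,u,v,fish); return o+d*(z-o[2])/d[2]
def tri(*rays):
    A=0;b=0
    for o,d in rays:
        M=np.eye(3)-np.outer(d,d);A=A+M;b=b+M@o
    p=np.linalg.solve(A,b); return p,[float(np.linalg.norm((np.eye(3)-np.outer(d,d))@(p-o))) for o,d in rays]
def proj(c,p,fish=False):
    R,t,K=P(c); q=R@np.asarray(p)+t
    if fish:
        th=np.arctan2(np.hypot(q[0],q[1]),q[2]); n=np.hypot(q[0],q[1]); x,y=q[0]/n*th,q[1]/n*th
    else: x,y=q[0]/q[2],q[1]/q[2]
    return np.array([K[0,0]*x+K[0,2],K[1,1]*y+K[1,2]])
def crop(c,x0,y0,x1,y1,s,name,pts=[]):
    im=c["color"][:,:,::-1][y0:y1,x0:x1]; im=cv2.resize(im,None,fx=s,fy=s,interpolation=cv2.INTER_CUBIC)
    st=10 if s>=5 else 20
    for u in range((x0//st+1)*st,x1,st):
        cv2.line(im,(int((u-x0+.5)*s),0),(int((u-x0+.5)*s),6),(0,0,255),1);cv2.putText(im,str(u),(int((u-x0)*s)-8,18),0,.38,(0,0,255),1)
    for v in range((y0//st+1)*st,y1,st):
        cv2.line(im,(0,int((v-y0+.5)*s)),(6,int((v-y0+.5)*s)),(0,0,255),1);cv2.putText(im,str(v),(8,int((v-y0)*s)+4),0,.38,(0,0,255),1)
    for p in pts: cv2.circle(im,(int((p[0]-x0+.5)*s),int((p[1]-y0+.5)*s)),3,(0,255,0),1)
    cv2.imwrite("pics/"+name,im)
E
python3 - <<'E'
import pickle;from h import *
d=pickle.load(open("cams0.pkl","rb"))
crop(d["top"],320,110,460,240,5,"t1.png"); crop(d["top"],120,120,330,250,3.8,"t2.png")
crop(d["side"],310,150,450,330,3.3,"s1.png"); crop(d["side"],240,100,360,220,5,"s2.png")
E
```

```text
(no output)
```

View pics/t1.png

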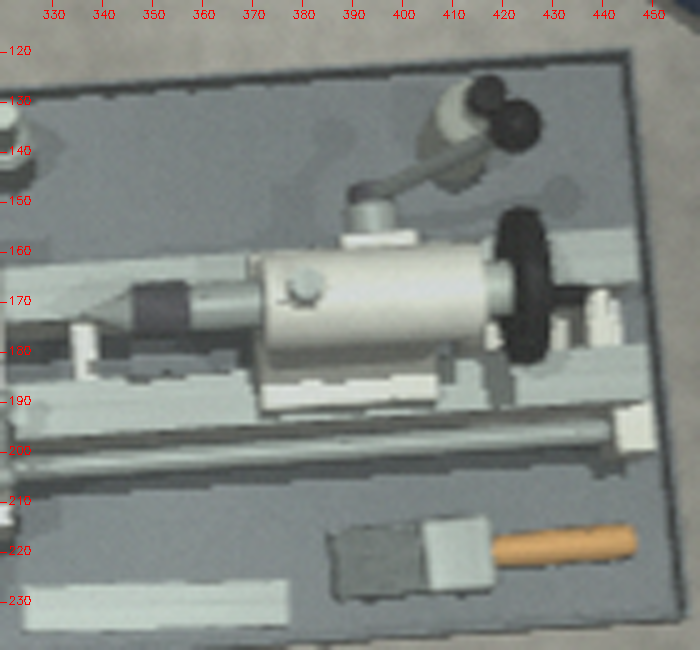

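View pics/t2.png

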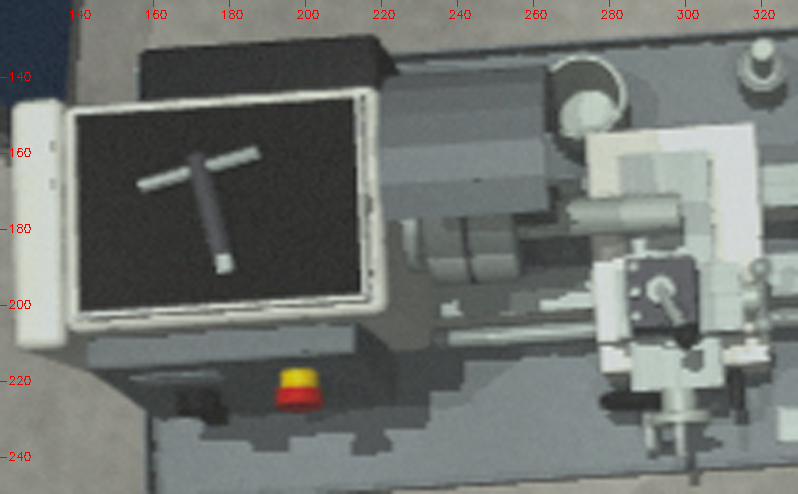

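View pics/s1.png

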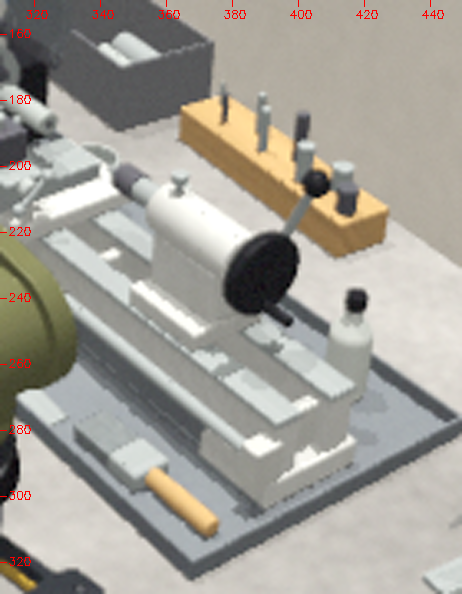

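View pics/s2.png

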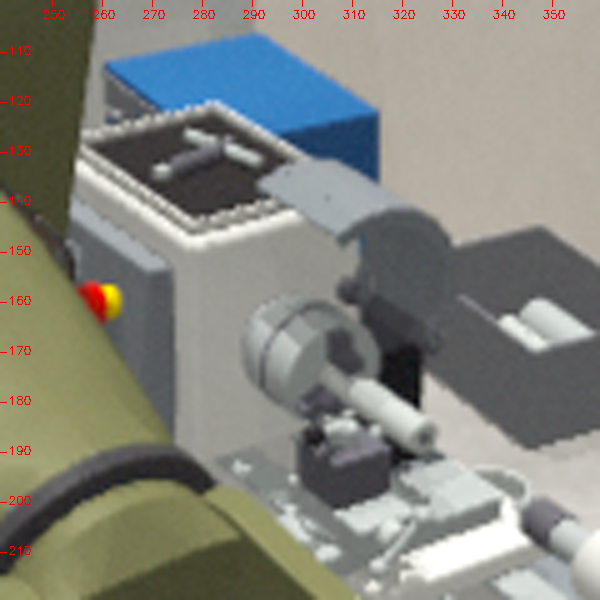

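Run:
```python
import pickle;from h import *
np.set_printoptions(precision=4,suppress=True)
d=pickle.load(open("cams0.pkl","rb"));T=d["top"];S=d["side"]
print("bar",tri(ray(T,298.5,175.5),ray(S,325,186)))
print("ball",tri(ray(T,422.5,134.5),ray(S,405.3,205)), tri(ray(T,422.5,134.5),ray(S,405.3,205))[0])
print("wheel",tri(ray(T,424.5,167),ray(S,388.5,232)))
print("pin end",tri(ray(T,434,169),ray(S,397,247)))
print("tip",atz(T,336,171.5,.185),"bar185",atz(T,298.5,175.5,.185),"wheel",atz(T,424.5,167,.185))
for n,u,v in [("rearright",445,121),("frontright",456,233),("rearleft",215,134)]: print(n,atz(T,u,v,.015))
print("headtop corners",[atz(T,*p,.285) for p in [(138,148),(219,144),(220,200),(139,205)]])
print("bottle top",tri(ray(T,416.5,128.5),ray(S,417,240)))
print("drillchuck",atz(T,320,131.5,.095))
print("guard lip",[tri(ray(T,*a),ray(S,*b)) for a,b in [((264,174.5),(308.5,148.5)),((220,177),(291,137))]])
print("guard lipfront",[atz(T,*a,.3) for a in [(264,174.5),(220,177)]])
print("hinge",tri(ray(T,264,137),ray(S,328,169)))
```

```text
bar (array([0.5716, 0.0792, 0.1932]), [0.002457180415639402, 0.002457180415639304])
ball (array([ 0.6638, -0.2184,  0.2519]), [0.0005297311576804499, 0.0005297311576803674]) [ 0.6638 -0.2184  0.2519]
wheel (array([ 0.5975, -0.235 ,  0.1897]), [0.0001960339538812989, 0.00019603395388139496])
pin end (array([ 0.6029, -0.2681,  0.1548]), [0.0030740698054937178, 0.0030740698054934528])
tip [ 0.5829 -0.0135  0.185 ] bar185 [0.571  0.0806 0.185 ] wheel [ 0.5983 -0.2359  0.185 ]
rearright [ 0.7723 -0.3313  0.015 ]
frontright [ 0.4487 -0.3569  0.015 ]
rearleft [0.7226 0.332  0.015 ]
headtop corners [array([0.6102, 0.4542, 0.285 ]), array([0.623 , 0.2644, 0.285 ]), array([0.4905, 0.2562, 0.285 ]), array([0.4754, 0.4429, 0.285 ])]
bottle top (array([ 0.7189, -0.2301,  0.1154]), [0.00031482629716863306, 0.00031482629716877254])
drillchuck [0.712  0.0287 0.095 ]
guard lip [(array([0.5503, 0.1534, 0.3047]), [0.0022683299291245576, 0.0022683299291244036]), (array([0.54  , 0.2536, 0.3097]), [0.00037367979909290136, 0.0003736797990929124])]
guard lipfront [array([0.5491, 0.1549, 0.3   ]), array([0.5415, 0.2556, 0.3   ])]
hinge (array([0.6565, 0.174 , 0.1951]), [0.010616429686391732, 0.010616429686391676])
```

```bash
cat > go.py <<'E'
import numpy as np,sys
from scipy.spatial.transform import Rotation as Ro
from station import get_obs
def go(p,yaw=0.08,tilt=None):
    o=get_obs(); R=Ro.from_euler('xyz',o["eef_rot"]); 
    Rt=Ro.from_euler('xyz',[np.pi,0,yaw]) if tilt is None else tilt
    rv=(R.inv()*Rt).as_rotvec()/(np.pi/2); s=R.inv().apply(np.array(p)-o["ee_pos"])/.5
    return np.round(rv,4),np.round(s,4)
if __name__=="__main__":
    a=[float(x) for x in sys.argv[1:]]; print(*go(a[:3]))
    o=get_obs(); print(o["time_s"],o["ee_pos"].round(4),o["eef_rot"].round(4),o["force"].round(1),o["grip_width"])
E
python3 go.py 0.58 -0.33 0.29
```

```text
[-0.0006  0.      0.1081] [ 0.9608 -0.1734 -0.1698]
0.15 [ 0.1359 -0.5327  0.205 ] [-3.1407 -0.      0.2498] [ 0.5  0.6 -0.2] 0.09424507319920096
```

Emit:
{"method": "servo_tool", "body": {
  "moves": [
    [[0,0,0.02,0.06,-0.01,-0.06,0.3],[0,0,0.05,0.13,-0.025,-0.12,0.6],[0,0,0.08,0.21,-0.04,-0.16,1],[0,0,0.108,0.29,-0.05,-0.17,1],[0,0,0.108,0.37,-0.065,-0.17,1],[0,0,0.108,0.45,-0.08,-0.17,1],[0,0,0.108,0.53,-0.095,-0.17,1],[0,0,0.108,0.61,-0.11,-0.17,1],[0,0,0.108,0.69,-0.125,-0.17,1],[0,0,0.108,0.77,-0.14,-0.17,1],[0,0,0.108,0.85,-0.155,-0.17,1],[0,0,0.108,0.9,-0.165,-0.17,1]]
  ],
  "squeeze": 40
}}

```text
time_s: 1.15
ee_pos: [0.5544, -0.3392, 0.2894]
eef_rot: [-3.14, 0.001, 0.082]
force: [0.1, 0.7, 0.4]
grip_width: 0.0175
```

```bash
python3 go.py 0.58 -0.33 0.29
python3 - <<'E'
from station import camera
import cv2,pickle
d={}
for n in ["side","wrist","top"]:
    c=camera(n); d[n]=c
    cv2.imwrite(f"pics/{n}1.png",c["color"][:,:,::-1])
pickle.dump(d,open("cams1.pkl","wb"))
E
```

```text
[-0.0011  0.0003  0.0013] [ 0.0526 -0.0142 -0.0012]
1.15 [ 0.5544 -0.3392  0.2894] [-3.1399e+00  5.0000e-04  8.2100e-02] [0.1 0.7 0.4] 0.017498587801245954
```

View pics/wrist1.png

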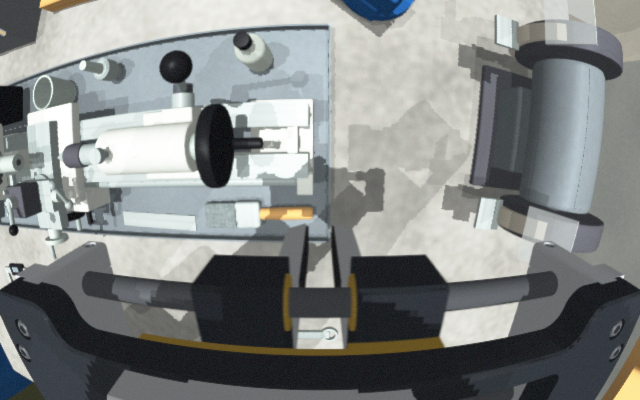

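View pics/side1.png

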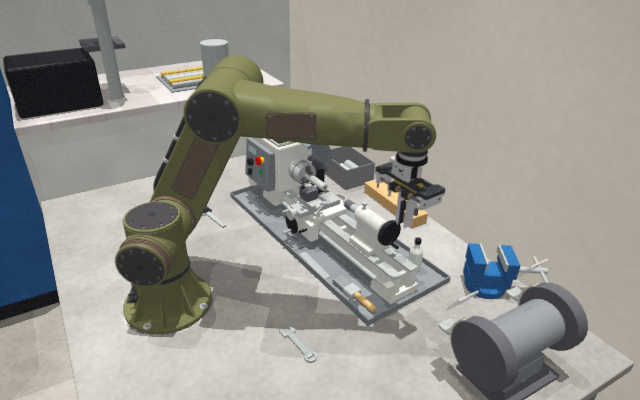

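Wrist view: ball at (176,67), wheel's right face centred about (221,146), pin tip (262,143). Fingers nearly closed, in clear air right of the wheel. Triangulate.

Run:
```python
import pickle;from h import *
np.set_printoptions(precision=4,suppress=True)
d=pickle.load(open("cams0.pkl","rb"));T=d["top"];S=d["side"];W=pickle.load(open("cams1.pkl","rb"))["wrist"]
print("ball",tri(ray(T,422.5,134.5),ray(S,405.3,205),ray(W,176,67,True)))
print("face",tri(ray(S,388.5,232),ray(W,220,146,True)))
crop(W,140,40,290,200,4,"w1.png",[proj(W,(0.597,-0.243,.185),True),proj(W,(0.597,-0.243,.225),True),proj(W,(0.557,-0.240,.185),True),proj(W,(0.637,-0.246,.185),True)])
```

```text
ball (array([ 0.6636, -0.2192,  0.2514]), [0.0009240797830006625, 0.0010528391025582055, 0.0014538539434367959])
face (array([ 0.5976, -0.2387,  0.1904]), [0.0025153399357759933, 0.0025153399357759633])
```

View pics/w1.png

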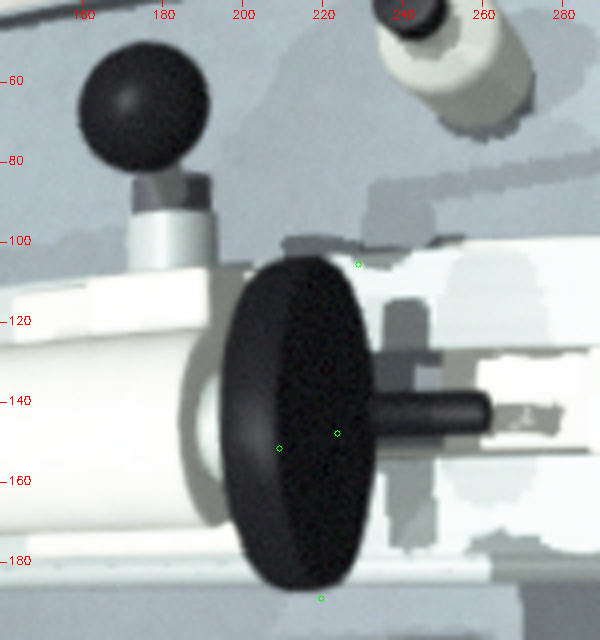

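```bash
python3 go.py 0.600 -0.285 0.187
```

```text
[-0.0012  0.0008  0.0017] [ 0.1037 -0.1024  0.204 ]
1.3 [ 0.5527 -0.3405  0.289 ] [-3.1398e+00  1.3000e-03  8.2700e-02] [-0.2  0.1  0.2] 0.005650788845401998
```

Emit:
{"method": "servo_tool", "body": {
  "moves": [
    [[0,0,0.002,0.05,-0.05,0,1],[0,0,0.002,0.104,-0.102,0.04,1],[0,0,0.002,0.104,-0.102,0.11,1],[0,0,0.002,0.104,-0.102,0.17,1],[0,0,0.002,0.104,-0.102,0.204,1],[0,0,0.002,0.104,-0.102,0.204,1],[0,0,0.002,0.104,-0.102,0.204,1]]
  ]
}}

```text
time_s: 1.88
ee_pos: [0.5994, -0.286, 0.1873]
eef_rot: [-3.139, 0.002, 0.078]
force: [-0.3, 1.1, 1.2]
grip_width: 0.0004
```

```bash
python3 go.py 0.590 -0.185 0.187
python3 - <<'E'
from station import camera
from h import *
c=camera("side"); crop(c,310,130,470,330,3,"s3.png")
c=camera("wrist"); cv2.imwrite("pics/w3.png",c["color"][:,:,::-1])
E
```

```text
[-0.0014  0.0013 -0.001 ] [-0.0028 -0.2028  0.001 ]
1.8833 [ 0.5994 -0.286   0.1873] [-3.1395e+00  2.0000e-03  7.8400e-02] [-0.3  1.1  1.2] 0.0003546085622236779
```

View pics/s3.png

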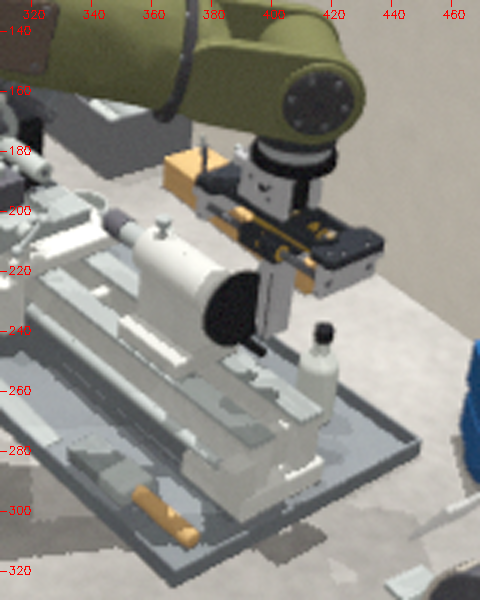

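View pics/w3.png

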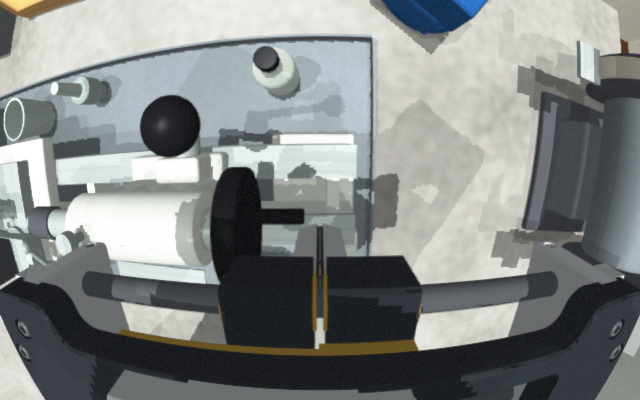

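The fingers stand closed just right of the wheel, above the crank pin; begin pushing.

Emit:
{"method": "servo_tool", "body": {
  "moves": [
    [[0,0,0,0,-0.02,0,1],[0,0,0,0,-0.04,0,1],[0,0,0,0,-0.06,0,1],[0,0,0,0,-0.08,0,1],[0,0,0,0,-0.1,0,1],[0,0,0,0,-0.12,0,1],[0,0,0,0,-0.14,0,1],[0,0,0,0,-0.16,0,1],[0,0,0,0,-0.18,0,1],[0,0,0,0,-0.2,0,1],[0,0,0,0,-0.215,0,1],[0,0,0,0,-0.225,0,1]]
  ]
}}

```text
time_s: 2.98
ee_pos: [0.5912, -0.1733, 0.1903]
eef_rot: [3.14, -0.002, 0.079]
force: [-1.9, -7.2, 2.1]
grip_width: 0.0006
```

```bash
python3 go.py 0.590 -0.185 0.187
python3 - <<'E'
from station import camera
from h import *
c=camera("side"); crop(c,290,130,430,300,3.5,"s4.png")
c=camera("wrist"); cv2.imwrite("pics/w4.png",c["color"][:,:,::-1])
E
```

```text
[ 0.0011 -0.0011 -0.0005] [-0.0042  0.0232  0.0066]
2.9833 [ 0.5912 -0.1733  0.1903] [ 3.1399e+00 -1.7000e-03  7.9300e-02] [-1.9 -7.2  2.1] 0.0005610241451427479
```

View pics/s4.png

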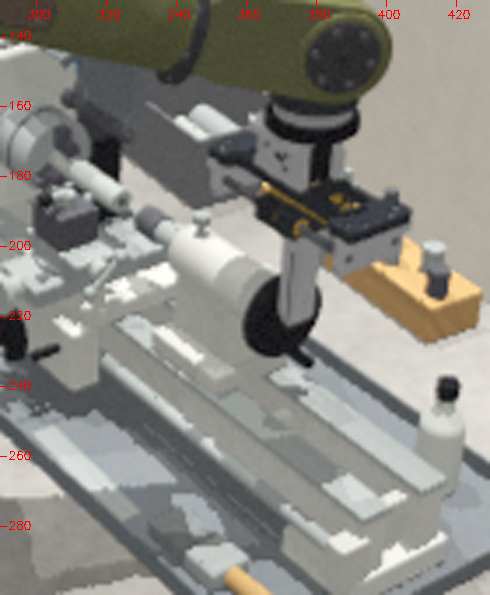

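View pics/w4.png

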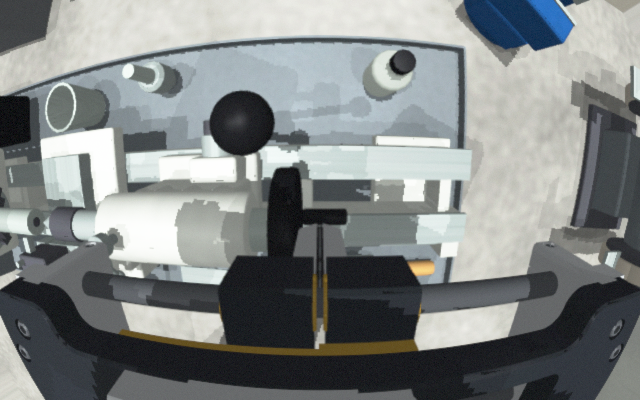

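The tailstock is sliding; the wheel followed and the centre is near the bar. Continue in smaller steps.

Emit:
{"method": "servo_tool", "body": {
  "moves": [
    [[0,0,0,0,-0.01,0.003,1],[0,0,0,0,-0.018,0.005,1],[0,0,0,0,-0.024,0.006,1],[0,0,0,0,-0.03,0.006,1],[0,0,0,0,-0.034,0.006,1]]
  ]
}}

```text
time_s: 3.5
ee_pos: [0.5903, -0.1563, 0.188]
eef_rot: [3.139, -0.004, 0.08]
force: [2.1, -24.2, 0.9]
grip_width: 0.0004
```

Emit:
{"method": "servo_tool", "body": {
  "moves": [
    [[0,0,0,0,-0.004,0,1],[0,0,0,0,-0.006,0,1],[0,0,0,0,-0.006,0,1]]
  ]
}}

```text
time_s: 3.75
ee_pos: [0.5904, -0.1565, 0.1881]
eef_rot: [3.133, -0.005, 0.078]
force: [4.8, -24.6, -5.6]
grip_width: 0.0003
```

```bash
python3 go.py 0.590 -0.185 0.187
python3 - <<'E'
from station import camera
from h import *
c=camera("side"); crop(c,280,140,400,270,5,"s5.png")
c=camera("top"); crop(c,260,110,440,220,4,"t5.png")
E
```

```text
[ 0.0057 -0.0034 -0.0013] [-0.0052  0.0568  0.0027]
3.75 [ 0.5904 -0.1565  0.1881] [ 3.1326 -0.0054  0.078 ] [  4.8 -24.6  -5.6] 0.0003196079118054874
```

View pics/s5.png

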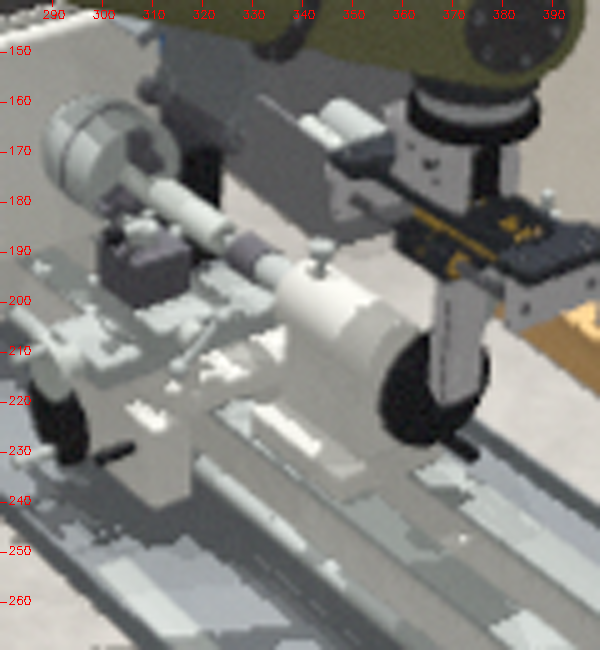

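View pics/t5.png

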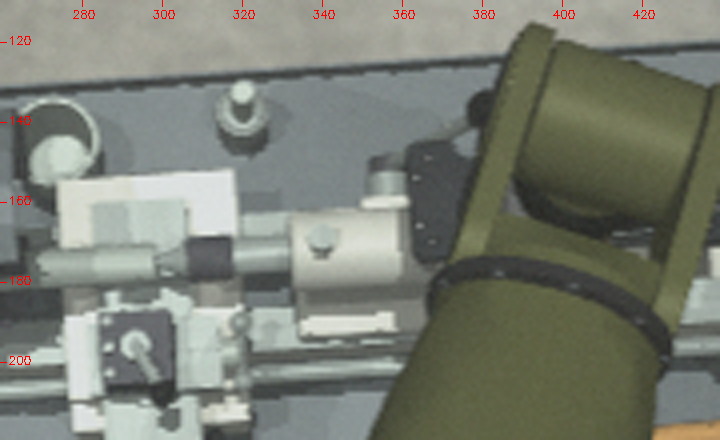

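The centre is in the bar's end (side ~(325,185)), with no gap and 24 N and no motion. One firmer push to confirm, then back off.

Emit:
{"method": "servo_tool", "body": {
  "moves": [
    [[0,0,0,0,-0.008,0,1],[0,0,0,0,-0.012,0,1],[0,0,0,0,-0.012,0,1]]
  ]
}}

```text
time_s: 4.1
ee_pos: [0.5904, -0.1567, 0.1883]
eef_rot: [3.122, -0.008, 0.074]
force: [10.1, -43.8, -9.2]
grip_width: 0.0002
```

```bash
python3 go.py 0.593 -0.195 0.19;python3 go.py 0.593 -0.195 0.28; python3 go.py 0.660 -0.180 0.28
```

```text
[ 0.0126 -0.0051 -0.0036] [-0.0004  0.0768 -0.0019]
4.1 [ 0.5904 -0.1567  0.1883] [ 3.1218 -0.0081  0.0745] [ 10.1 -43.8  -9.2] 0.00022645868238275598
[ 0.0126 -0.0051 -0.0036] [ 0.001   0.0804 -0.1818]
4.1 [ 0.5904 -0.1567  0.1883] [ 3.1218 -0.0081  0.0745] [ 10.1 -43.8  -9.2] 0.00022645868238275598
[ 0.0126 -0.0051 -0.0036] [ 0.1369  0.0604 -0.1811]
4.1 [ 0.5904 -0.1567  0.1883] [ 3.1218 -0.0081  0.0745] [ 10.1 -43.8  -9.2] 0.00022645868238275598
```

Emit:
{"method": "servo_tool", "body": {
  "moves": [
    [[0.006,-0.003,-0.002,0,0.03,0,1],[0.0126,-0.005,-0.0036,0,0.07,-0.01,1],[0.0126,-0.005,-0.0036,0,0.08,-0.07,1],[0.0126,-0.005,-0.0036,0,0.08,-0.14,1],[0.0126,-0.005,-0.0036,0,0.08,-0.18,1],[0.0126,-0.005,-0.0036,0.06,0.07,-0.18,1],[0.0126,-0.005,-0.0036,0.12,0.065,-0.18,1],[0.0126,-0.005,-0.0036,0.137,0.062,-0.18,1],[0.0126,-0.005,-0.0036,0.137,0.062,-0.18,1]]
  ]
}}

```text
time_s: 4.85
ee_pos: [0.6614, -0.1794, 0.2782]
eef_rot: [-3.141, 0.001, 0.082]
force: [-0.1, 0.6, -0.5]
grip_width: 0.0006
```

```bash
python3 go.py 0.656 -0.175 0.235
python3 - <<'E'
from station import camera
from h import *
import pickle
s=camera("side"); crop(s,280,120,420,260,4.2,"s6.png")
w=camera("wrist"); cv2.imwrite("pics/w6.png",w["color"][:,:,::-1])
pickle.dump(dict(side=s,wrist=w),open("cams6.pkl","wb"))
E
```

```text
[-0.0005  0.0006  0.0011] [-0.0099 -0.0096  0.0865]
4.85 [ 0.6614 -0.1794  0.2782] [-3.1408e+00  9.0000e-04  8.1700e-02] [-0.1  0.6 -0.5] 0.0005576872590893774
```

View pics/s6.png

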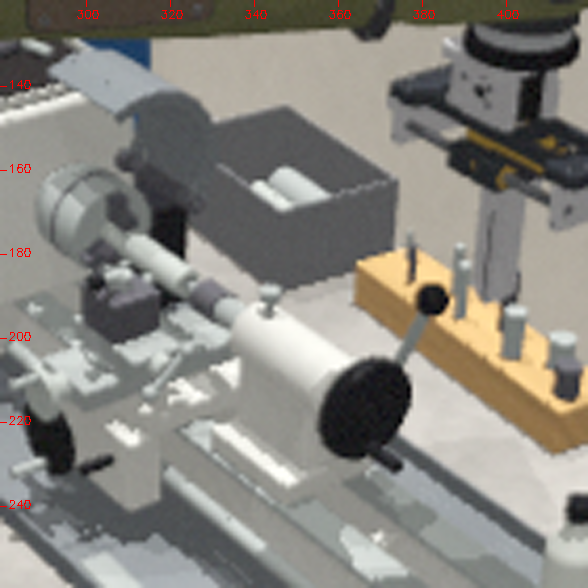

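View pics/w6.png

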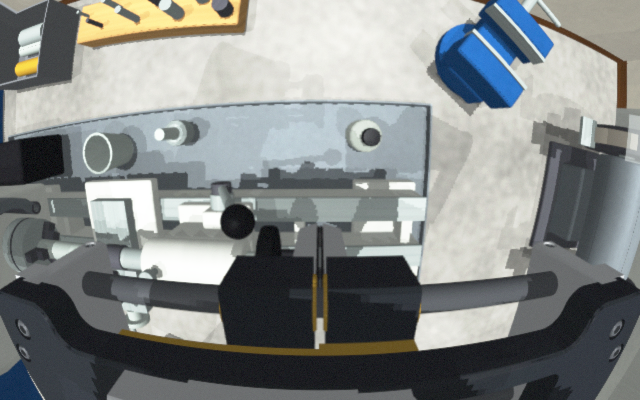

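Ball now at side (381.7,190.8) and wrist (238,221), left of the fingers.

Run:
```python
import pickle;from h import *
d=pickle.load(open("cams6.pkl","rb"))
print(tri(ray(d["side"],381.7,190.8),ray(d["wrist"],238,221,True)))
```

```text
(array([ 0.65534255, -0.1199252 ,  0.2512221 ]), [0.0016633420674733636, 0.0016633420674733324])
```

Emit:
{"method": "servo_tool", "body": {
  "moves": [
    [[0,0,0,0,0,0.04,1],[0,0,0,0,0,0.08,1],[0,0,0,0,0,0.088,1],[0,0,0,0,-0.02,0.088,1],[0,0,0,0,-0.05,0.088,1],[0,0,0,0,-0.08,0.088,1],[0,0,0,0,-0.11,0.088,1],[0,0,0,0,-0.14,0.088,1],[0,0,0,0,-0.17,0.088,1],[0,0,0,0,-0.2,0.088,1],[0,0,0,0,-0.22,0.088,1]]
  ]
}}

```text
time_s: 5.87
ee_pos: [0.6508, -0.0684, 0.2351]
eef_rot: [-3.141, 0.001, 0.082]
force: [0.7, -3.2, -2.6]
grip_width: 0.0004
```

```bash
python3 go.py 0.647 -0.017 0.235
python3 - <<'E'
from station import camera
from h import *
s=camera("side"); crop(s,280,120,420,260,4.2,"s7.png")
w=camera("wrist"); cv2.imwrite("pics/w7.png",w["color"][:,:,::-1])
E
```

```text
[-0.0003  0.0004  0.0011] [ 0.0009 -0.1031  0.0003]
5.8667 [ 0.6508 -0.0684  0.2351] [-3.141e+00  6.000e-04  8.180e-02] [ 0.7 -3.2 -2.6] 0.00040724222222085813
```

View pics/s7.png

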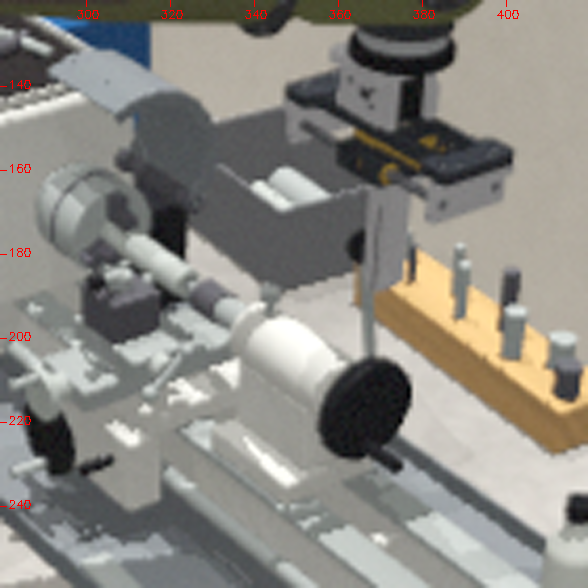

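View pics/w7.png

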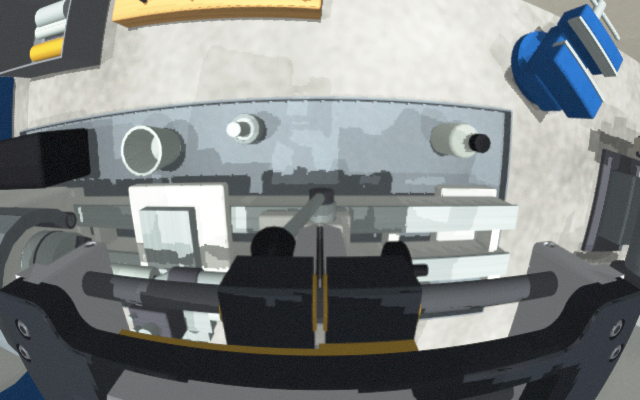

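The lever follows, now past upright. Continue.

Emit:
{"method": "servo_tool", "body": {
  "moves": [
    [[0,0,0,0,-0.02,0,1],[0,0,0,0,-0.04,0,1],[0,0,0,0,-0.06,0,1],[0,0,0,0,-0.075,0,1],[0,0,0,0,-0.085,0,1],[0,0,0,0,-0.092,0,1]]
  ]
}}

```text
time_s: 6.47
ee_pos: [0.647, -0.022, 0.235]
eef_rot: [-3.141, 0.001, 0.083]
force: [1.4, -5.5, -0.8]
grip_width: 0.0007
```

Emit:
{"method": "servo_tool", "body": {
  "moves": [
    [[0,0,0,0,-0.008,0,1],[0,0,0,0,-0.015,0,1],[0,0,0,0,-0.02,0,1],[0,0,0,0,-0.02,0,1]]
  ]
}}

```text
time_s: 6.8
ee_pos: [0.6467, -0.0199, 0.2351]
eef_rot: [3.13, 0.0, 0.077]
force: [5.4, -48.3, -3.9]
grip_width: 0.0006
```

Firm stop reached (48 N). Back off right and up, then look.

Emit:
{"method": "servo_tool", "body": {
  "moves": [
    [[0.006,0,0,0,0,0,1],[0.006,0,0,0,0.03,0,1],[0.006,0,0,0,0.07,0,1],[0.006,0,0,0,0.08,-0.06,1],[0.006,0,0,0,0.08,-0.14,1],[0.006,0,0,0,0.08,-0.22,1],[0.006,0,0,0,0.08,-0.26,1],[0.006,0,0,0,0.08,-0.26,1]]
  ]
}}

```text
time_s: 7.47
ee_pos: [0.6502, -0.0583, 0.3717]
eef_rot: [3.138, -0.008, 0.078]
force: [-0.1, -0.8, 0.5]
grip_width: 0.0006
```

```bash
python3 go.py 0.65 -0.05 0.36
python3 - <<'E'
from station import camera
from h import *
import pickle
s=camera("side"); crop(s,250,100,390,240,4.2,"s8.png")
w=camera("wrist"); cv2.imwrite("pics/w8.png",w["color"][:,:,::-1])
t=camera("top"); crop(t,120,110,330,230,3.8,"t8.png")
pickle.dump(dict(side=s,wrist=w,top=t),open("cams8.pkl","wb"))
E
```

```text
[ 0.002  -0.0054 -0.0015] [ 0.0007 -0.0167  0.0233]
7.4667 [ 0.6502 -0.0583  0.3717] [ 3.1384 -0.0085  0.0776] [-0.1 -0.8  0.5] 0.0006460645954481822
```

View pics/s8.png

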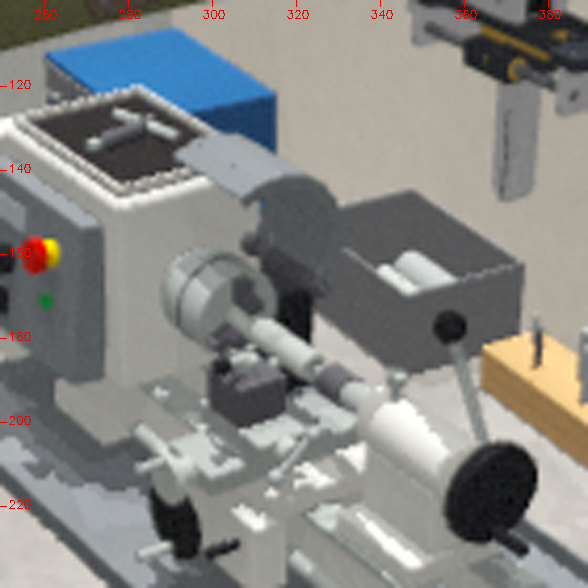

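View pics/w8.png

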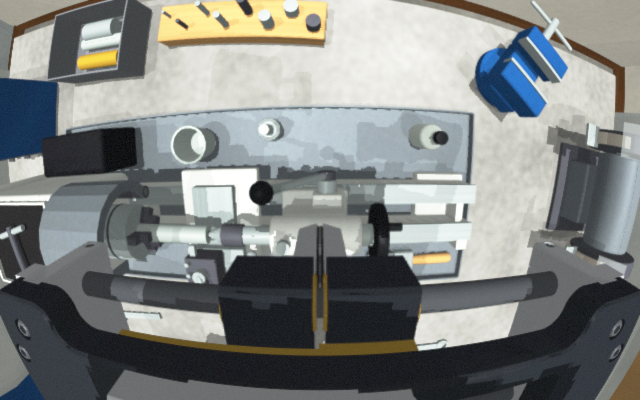

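View pics/t8.png

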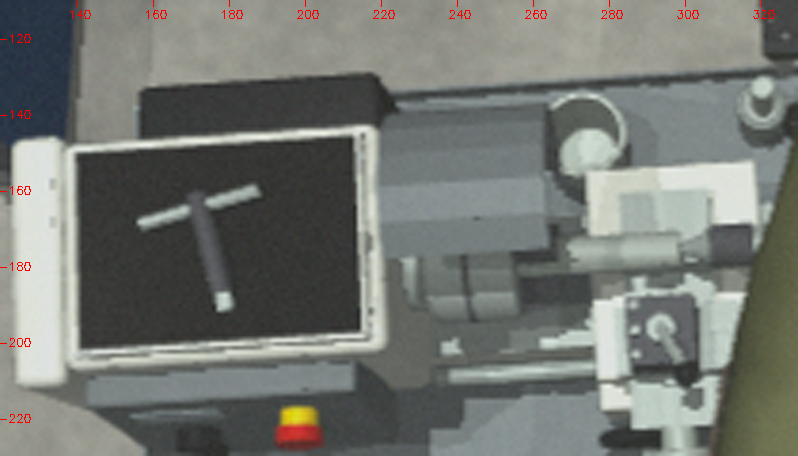

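```bash
python3 go.py 0.581 0.206 0.38
python3 - <<'E'
import pickle;from h import *
d=pickle.load(open("cams8.pkl","rb"))
b=tri(ray(d["side"],356,157),ray(d["wrist"],261,192,True));print("ball",b)
print("lip",[tri(ray(d["top"],*a),ray(d["side"],*c)) for a,c in [((264,175),(308.5,148.5)),((220.5,177.5),(291,137))]])
E
```

```text
[ 0.0009  0.0009 -0.0017] [-0.096  -0.5375 -0.0316]
7.6167 [ 0.6496 -0.0583  0.3645] [3.1402e+00 1.4000e-03 7.7300e-02] [ 0.5  0.9 -0.4] 0.0005822691331185406
ball (array([ 0.65193529, -0.001005  ,  0.31060259]), [0.013557970165073128, 0.01355797016507304])
lip [(array([0.5495158 , 0.15313917, 0.3049162 ]), [0.0027767824325069185, 0.0027767824325070976]), (array([0.53894751, 0.25212317, 0.3104889 ]), [0.0006334362044610752, 0.0006334362044611326])]
```

Run:
```python
import pickle;from h import *
d=pickle.load(open("cams8.pkl","rb"))
b=tri(ray(d["side"],356.6,177.4),ray(d["wrist"],261,192,True));print("ball",b)
```

```text
ball (array([0.64627309, 0.00181827, 0.2428313 ]), [0.000825901348385595, 0.0008259013483856064])
```

Emit:
{"method": "servo_tool", "body": {
  "moves": [
    [[0,0,0,0,-0.02,-0.03,1],[0,0,0,-0.01,-0.07,-0.04,1],[0,0,0,-0.02,-0.14,-0.04,1],[0,0,0,-0.035,-0.21,-0.04,1],[0,0,0,-0.05,-0.28,-0.04,1],[0,0,0,-0.065,-0.35,-0.04,1],[0,0,0,-0.08,-0.42,-0.04,1],[0,0,0,-0.09,-0.48,-0.035,1],[0,0,0,-0.096,-0.52,-0.032,1],[0,0,0,-0.096,-0.5375,-0.032,1],[0,0,0,-0.096,-0.5375,-0.032,1]]
  ]
}}

```text
time_s: 8.53
ee_pos: [0.5806, 0.2073, 0.3789]
eef_rot: [3.14, 0.004, 0.08]
force: [0.1, -0.1, -0.3]
grip_width: 0.0006
```

```bash
python3 go.py 0.581 0.206 0.32
python3 - <<'E'
from station import camera
from h import *
s=camera("side"); crop(s,240,80,380,220,4.2,"s9.png")
w=camera("wrist"); cv2.imwrite("pics/w9.png",w["color"][:,:,::-1])
E
```

```text
[ 0.001   0.0023 -0.0003] [0.0009 0.0025 0.1178]
8.5333 [0.5806 0.2073 0.3789] [3.14   0.0036 0.0796] [ 0.1 -0.1 -0.3] 0.0005550564122638089
```

View pics/s9.png

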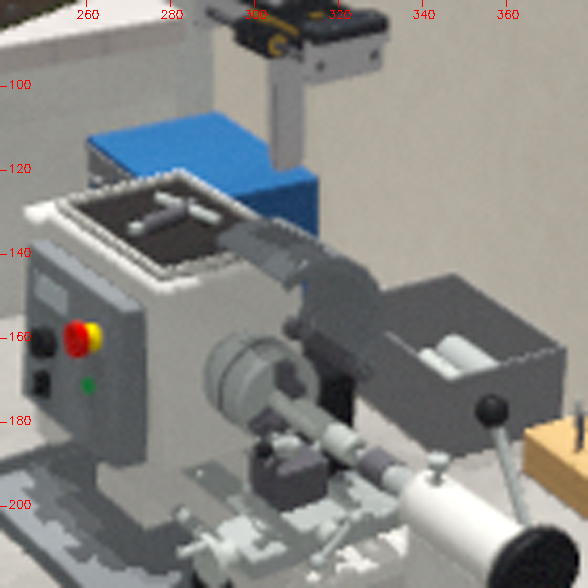

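View pics/w9.png

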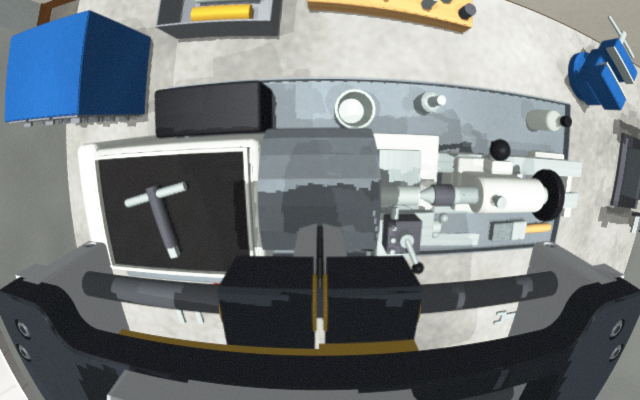

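Lever ball final y moved 122 mm and z agrees with the stop. Fingertip is above the guard's middle; descend and start the arc.

Emit:
{"method": "servo_tool", "body": {
  "moves": [
    [[0,0,0,0,0,0.05,1],[0,0,0,0,0,0.1,1],[0,0,0,-0.005,0,0.12,1],[0,0,0,-0.02,0,0.13,1],[0,0,0,-0.035,0,0.14,1],[0,0,0,-0.05,0,0.148,1],[0,0,0,-0.062,0,0.156,1],[0,0,0,-0.072,0,0.163,1],[0,0,0,-0.082,0,0.171,1],[0,0,0,-0.093,0,0.18,1]]
  ]
}}

```text
time_s: 9.47
ee_pos: [0.5349, 0.1994, 0.2905]
eef_rot: [3.139, 0.002, 0.075]
force: [-3.3, -3.5, 5.4]
grip_width: 0.0004
```

```bash
python3 go.py 0.5 0.2 0.229
python3 - <<'E'
from station import camera
from h import *
s=camera("side"); crop(s,240,80,380,220,4.2,"s10.png")
E
```

```text
[ 0.0014  0.0011 -0.0032] [-0.0693 -0.0066  0.1232]
9.4667 [0.5349 0.1994 0.2905] [3.1394e+00 1.7000e-03 7.4900e-02] [-3.3 -3.5  5.4] 0.00035451625271565985
```

View pics/s10.png

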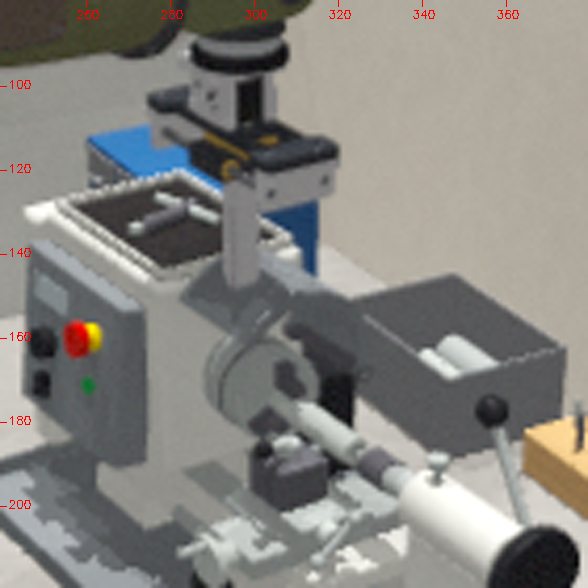

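The guard is swinging down with the fingertip. Continue along the arc.

Emit:
{"method": "servo_tool", "body": {
  "moves": [
    [[0,0,0,-0.01,0,0.012,1],[0,0,0,-0.02,0,0.025,1],[0,0,0,-0.03,0,0.038,1],[0,0,0,-0.039,0,0.053,1],[0,0,0,-0.047,0,0.068,1],[0,0,0,-0.055,0,0.084,1],[0,0,0,-0.061,0,0.1,1],[0,0,0,-0.066,0,0.113,1],[0,0,0,-0.069,0,0.12,1]]
  ]
}}

```text
time_s: 10.27
ee_pos: [0.4992, 0.1964, 0.2285]
eef_rot: [3.139, 0.004, 0.075]
force: [0.5, -0.1, 2.0]
grip_width: 0.0001
```

```bash
python3 go.py 0.505 0.2 0.222
python3 - <<'E'
from station import camera
from h import *
s=camera("side"); crop(s,240,80,380,220,4.2,"s11.png")
E
```

```text
[ 0.0016  0.0025 -0.0033] [ 0.0121 -0.0064  0.0129]
10.2667 [0.4992 0.1964 0.2285] [3.139  0.004  0.0748] [ 0.5 -0.1  2. ] 0.00010851133140393776
```

View pics/s11.png

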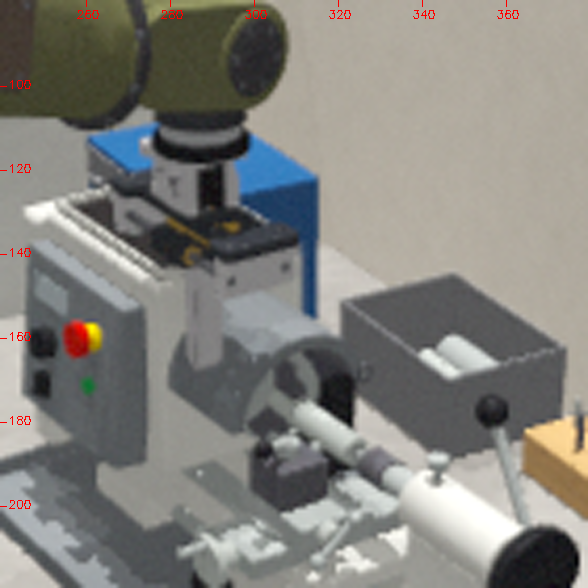

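Nearly shut. Press down and rearwards until the stop shows in the force.

Emit:
{"method": "servo_tool", "body": {
  "moves": [
    [[0,0,0,0.004,0,0.005,1],[0,0,0,0.007,0,0.01,1],[0,0,0,0.01,0,0.014,1],[0,0,0,0.012,0,0.018,1],[0,0,0,0.012,0,0.018,1]]
  ]
}}

```text
time_s: 10.73
ee_pos: [0.5006, 0.1969, 0.2227]
eef_rot: [3.139, 0.014, 0.076]
force: [-56.1, -9.7, 48.5]
grip_width: 0.0003
```

Firm stop (74 N). Hold lightly, then retreat up and to the front.

Emit:
{"method": "servo_tool", "body": {
  "moves": [
    [[0,0,0,0.001,0,0.002,1],[0,0,0,0.001,0,0.002,1],[0,0,0,0.001,0,0.002,1],[0,0,0,-0.01,0,-0.01,1],[0,0,0,-0.02,0,-0.04,1],[0,0,0,-0.03,0,-0.1,1],[0,0,0,-0.04,0,-0.16,1],[0,0,0,-0.04,0,-0.23,1],[0,0,0,-0.04,0,-0.28,1],[0,0,0,-0.04,0,-0.28,1]]
  ]
}}

```text
time_s: 11.57
ee_pos: [0.4836, 0.1963, 0.3685]
eef_rot: [3.141, 0.005, 0.076]
force: [-0.0, -0.2, -0.0]
grip_width: 0.0004
```

```bash
python3 go.py 0.48 0.2 0.37
python3 - <<'E'
from station import camera
from h import *
import pickle
s=camera("side"); crop(s,240,100,380,220,4.6,"s12.png")
t=camera("top"); crop(t,120,110,460,250,2.3,"t12.png")
w=camera("wrist"); cv2.imwrite("pics/w12.png",w["color"][:,:,::-1])
pickle.dump(dict(side=s,top=t,wrist=w),open("cams12.pkl","wb"))
E
```

```text
[ 0.0005  0.0034 -0.0024] [-0.0067 -0.008  -0.0029]
11.5667 [0.4836 0.1963 0.3685] [3.1408 0.0054 0.0762] [-0.  -0.2 -0. ] 0.0004219258352615932
```

View pics/s12.png

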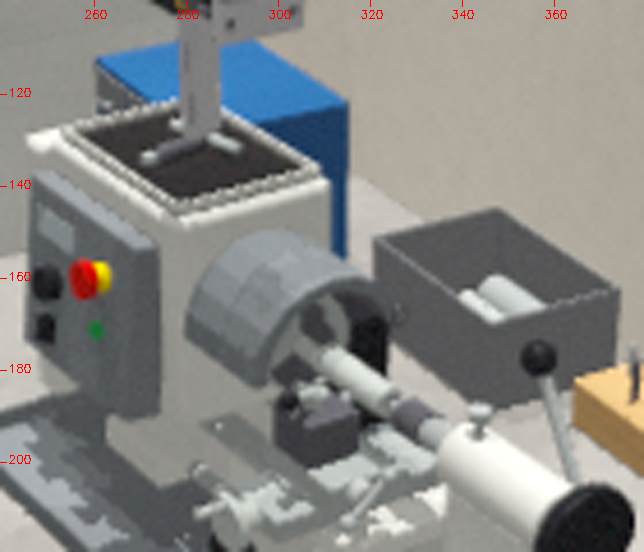

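View pics/t12.png

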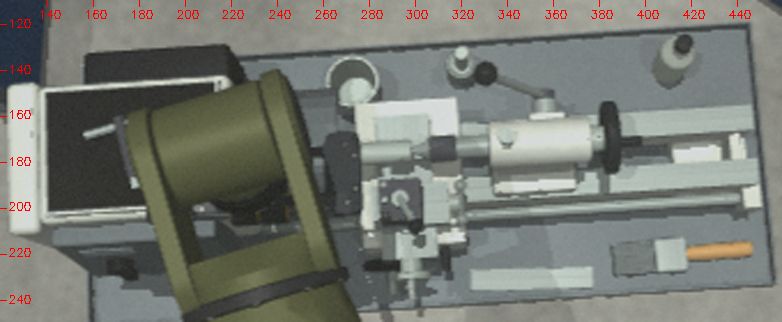

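View pics/w12.png

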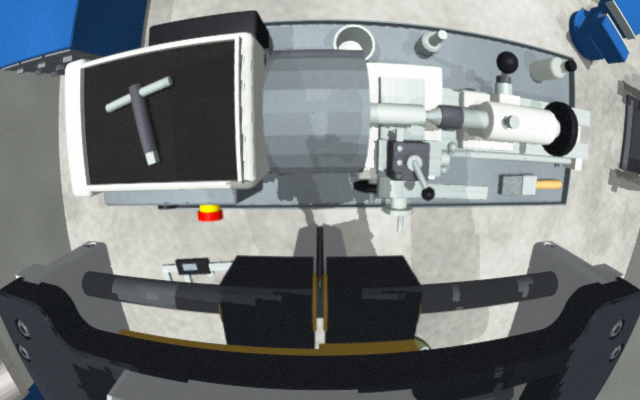

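Run:
```python
import pickle;from h import *
d=pickle.load(open("cams12.pkl","rb"))
print(tri(ray(d["side"],296.5,183.6),ray(d["wrist"],367,173,True)))
print(tri(ray(d["side"],356.6,177.2),ray(d["wrist"],507,62,True)))
```

```text
(array([0.49911852, 0.14156248, 0.19210111]), [0.0010801276076059072, 0.001080127607605955])
(array([0.64543371, 0.00324715, 0.24301378]), [0.0008145869846527654, 0.0008145869846524927])
```

```bash
python3 -c "
from station import hand_in
print(hand_in())"
```

```text
the job is handed in; nothing more can be done
None
```

I did the three pushes in order with closed fingertips and handed the job in at about 12 s on the robot's clock. `hand_in()` gives no verdict, so the result below rests on my own checks.

- **Tailstock:** I pushed it about 96 mm until it stopped. It did not move further at 44 N, and the pictures show the centre in the bar's end with no gap.
- **Clamp lever:** I pushed it over to its stop at 48 N. The ball moved about 122 mm and did not shift afterwards. Its measured place fits an angle of about 1.0 rad.
- **Guard:** I pressed it shut to its stop at 74 N. After I backed off, it stayed down over the chuck. Its front edge measured 192 mm high against the 185 mm expected. The bar end and wheel also read 5 to 8 mm high, so I put most of that down to measuring bias.

At the end the fingers were clear, with no force on the tool. The tools and standing things looked unmoved and upright in the last pictures. I did not measure their positions. The only reading that disagreed was an early fix on the lever ball, which was 14 mm off because I had misread a pixel; the repeat agreed to 1 mm.

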